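# Set the card under the screw punch and hold its index pin out

## Robot

A 6-joint arm with a two-finger parallel gripper is mounted at the origin on a cart in front of the work surface, level with it; the furniture and walls round the work are solid. World frame = base frame: x ahead of the robot, y to its left, z up, the work surface at z = 0. Lengths are in m, angles in rad, forces in N, time in s.
With the tool pointing down it reaches from about 0.25 to 0.775 m from the base axis. Payload 4 kg.
Tool frame: the origin (TCP) lies between the finger pads; the fingertips stand arm.tip_reach ahead of it and the grasp point (between the pads) lies 11 mm behind it (arm.tip_reach is the distance from the TCP to the fingertips, in m); z points along the fingers, y is the line along which they close (so a half turn about z gives the same grasp; the last joint's range is limited). The gripper opens to 85 mm and grips with 20 to 120 N. Pads are 22 mm wide; open, the fingers measure 114 mm over their backs; the gripper's body (76 mm by 85 mm) begins 54 mm behind the grasp point. The pads swing forward as they close: fully open they stand 13 mm farther back than shut.
Start: joints at [-1.428, 0.087, 1.371, -0, 1.684, -0.103], TCP at [0.134, -0.533, 0.239] pointing down, gripper open.
Joint ranges: [-3.1, 3.1], [-0.76, 2.03], [0.27, 2.55], [-1.08, 4.22], [0.17, 2.65], [-2.57, 2.57]. Speed limits (rad/s): [2.79, 2.79, 3.14, 3.14, 3.14, 3.14].

## Interface

Orientations are given as a unit quaternion [x, y, z, w].
In Python, from bench import state, cams, arm gives the robot as it stands.
- The arm moves only by the shell command python3 -m handwheel 'ROWS' [FORCE]. ROWS is JSON, a list of rows, each an object with "slide": the shift along the tool's x, y, z in m, a list of three; "delta_rot": the turn, a rotation vector about the tool's x, y, z in degrees, a list of three; "grip": the opening, from -1 (shut) to 1 (fully open). In form: [{"slide": [dx, dy, dz], "delta_rot": [ax, ay, az], "grip": grip}, ...]. A call has 1 to 10 rows; each row is the pose to reach, as a shift and turn from the pose commanded when the call began, along the tool's axes at that moment; what a row does not reach only later rows make up. A row lasts 1/12 s, in which the tool goes at most 41.7 mm and 7.16 degrees, less where a joint would pass 70% of its speed; a pose out of reach is approached as far as the arm can. A call with a gripper value outside its range is refused whole. The fingers move at their own pace and stop on an object; FORCE is the grip in N (left out, the last holds). Time passes only in rows, so rows that repeat a pose let the fingers close. It gives the time, the measured TCP pose, the force, the opening and the grip force at its end, in the units of the state.
- state(): the state, without advancing time (a new reading comes with each control period).
- cams.get_image(name): name is "scene" or "side" or "wrist"; returns a dict with "color" (480x640x3 uint8, blue, green, red), "fx", "fy", "cx", "cy" (pixels), "rvec" (rotation vector, rad) and "tvec" (3), from world to camera coordinates, as OpenCV has them. Camera axes: x right, y down, z forward; pixel columns grow to the right and rows downward; lengths in m; the calibration is good to about 2 mm. A picture is of the moment at which its call begins. There is no depth.
- arm.sign_off(): hands the job in; it is judged then, once.
The state is a dict: "t": time; "joint_pos": joint angles; "qvel": joint speeds; "joint_efforts": joint torques, N m; "eef_pos": TCP position; "orientation": TCP orientation; "wrist_force": force on the tool from outside, world axes, zero at the start; "ft_torque": the same for the moment, N m; "grip_width": opening from 0.0 (shut) to 1.0 (fully open); "finger_force": force on a finger pad.
Only numpy, scipy, OpenCV 4.12 (cv2) and the standard library are available. Lean on these libraries where they do the work, as an engineer would, in place of code of your own. Each camera call takes 0.05 s, during which the arm holds its last target. There are 200 camera calls.

## Task

The card disc on the plywood sled is to get a hanging hole at its red dot. Slide the sled along the table by its dark wooden grip, without lifting it, until the red dot lies right under the needle of the green screw punch, and let go of the sled; then take the yellow knob of the punch's sprung index pin, pull it fully up out of its seat hole and finish while still holding it up, so that I can wind the spindle down. Leave the pine cone, the paint jar and the walnut by the punch where they are.

Things in the scene. Friction and masses are not known exactly. Their poses are not given: they have to be found in the camera images.
- press: green screw punch fixed to the table, 182 mm high. Origin on the table right below the needle; +x points from the needle to the column (50 mm wide, front 62 mm behind the needle), z up. Foot plate 130 mm wide, 12 mm high, from 60 mm behind the needle. The arm reaches from the column over the work, its underside 58 mm up; the space before the column and on both sides of the needle is open
- index_disc (a point): centre of the top of the aluminium index disc (84 mm across, 106 mm above the table), on the needle's axis; fixed. A black thumb knob stands on it (28 mm across, top at 122 mm). The bracket of the index pin reaches over its rear part (top at 128 mm), with the steel pin housing (17 mm across, top at 145 mm)
- needle_tip (a point): point of the steel needle, 26 mm above the table, pointing straight down; fixed. The chuck above it (18 mm across) starts 42 mm above the table
- index_pin (a joint): travel of the sprung index pin in m: 0 = seated in its hole in the index disc, 0.016 = pulled fully up against its stop. It slides straight up; its nose sits 8 mm deep. The spring pulls it back down with about 5 N when seated and about 11.5 N fully up.
- pin_grip (a point): gripping point of the yellow knob of the index pin, on its axis, 31 mm behind the needle (press +x); moves with the pin. 163 mm above the table when seated. The knob is round, 22 mm across from 13 mm below this point to 11 mm above it, and under a wider cap (29 mm across, 8 mm thick) above that. Grip it from above, any way round.
- sled: loose plywood sled, 200 x 100 x 10 mm, 0.2 to 0.4 kg, flat on the table. Origin at the centre of its underside; +x points along its length from the wooden grip to the red dot, z up. A round brown card disc (142 mm across, top about 17 mm above the table) is fixed on it, centred 20 mm from the origin toward +x.
- red_dot (a point): centre of the red dot, 14 mm across, on the card disc: 75 mm from the sled's origin along its +x, 18 mm above the table
- sled_grip (a point): gripping point of the sled's dark wooden grip, an upright block 34 mm long (sled x), 20 mm wide (sled y), its top 56 mm above the table: 78 mm from the sled's origin along its -x, 38 mm above the table. Grip it from above across the 20 mm.
- cone: loose brown pine cone standing on the table, about 65 mm across and 60 mm high, beside the work on the side away from the sled; origin at its underside
- jar: loose white paint jar with gold lid spot, 46 mm across, 46 mm high; origin at the centre of its underside
- walnut: loose walnut, 36 x 47 x 34 mm; origin at its underside

How it is judged:
On the way, in this order (a step that is already met when the one before it is completed fails the run):
1. the red dot lies under the needle, the sled is let go and at rest, the index pin is still seated (horizontal distance between red_dot and needle_tip below 0.007 m and linear speed of sled below 0.02 m/s and height (world z) of sled below 0.004 m and contact force between the fingers and sled below 0.3 N and value of joint index_pin below 0.003 m), for 0.3 s.
2. the index pin is pulled fully up and held by the fingers, with the red dot still under the needle (value of joint index_pin above 0.013 m and contact force between the fingers and press above 1 N and horizontal distance between red_dot and needle_tip below 0.007 m and linear speed of sled below 0.02 m/s and height (world z) of sled below 0.004 m and contact force between the fingers and sled below 0.3 N), for 0.5 s.
At the end, for the whole second after the job is handed in: The index pin is held up by the fingers at 13 mm or more of its 16 mm travel; the sled lies flat on the table, at rest and not touched by the fingers, with the centre of the red dot within 7 mm (horizontally) of the needle's point (all of step 2); the arm keeps its last pose, push and grip.
It fails at once if the sled is lifted or tipped (more than 12 mm or 0.12 rad) (height (world z) of sled above 0.012 m or angle between sled's own z axis and vertical above 0.12 rad).
It fails at once if the pine cone, paint jar or walnut is shifted by more than 20 mm (distance of any of cone, jar, walnut from where it was at the start of the episode above 0.02 m).
It also fails if it takes over 54 s, if anything falls off the work surface, if the arm or the gripper's body presses on something with over 40 N, if the wrist force passes 120 N, or if a joint passes its speed limit or range.

## Working session

There is one attempt and no reset: what is moved stays moved. The work goes in short steps, Python scripts to look and compute and a shell command to move; the robot and the scene stay as the last step left them, time stands still between calls to the robot, and variables do not carry over. Pictures are saved under pics/ and viewed, at most 10 in all, crops included, and the job is handed in when it is done.

```bash
mkdir -p pics; cat > h.py <<'E'
import numpy as np, cv2
from bench import state, cams, arm
from scipy.spatial.transform import Rotation as R
def grab(n):
    d=cams.get_image(n); cv2.imwrite  # keep
    return d
def ray(d,u,v):
    Rm=cv2.Rodrigues(np.array(d["rvec"],float))[0]; t=np.array(d["tvec"],float).ravel()
    c=-Rm.T@t; r=Rm.T@np.array([(u-d["cx"])/d["fx"],(v-d["cy"])/d["fy"],1.]); return c,r
def onz(d,u,v,z):
    c,r=ray(d,u,v); return c+r*(z-c[2])/r[2]
def proj(d,p):
    return cv2.projectPoints(np.array([p],float),np.array(d["rvec"],float),np.array(d["tvec"],float),np.array([[d["fx"],0,d["cx"]],[0,d["fy"],d["cy"]],[0,0,1.]]),None)[0].ravel()
E
python3 - <<'E'
from h import *
import pickle
D={}
for n in("scene","side"):
    D[n]=grab(n); cv2.imwrite(f"pics/{n}0.png",D[n]["color"])
    c,r=ray(D[n],320,240); print(n,c,r)
pickle.dump(D,open("d0.pkl","wb"))
s=state(); print({k:np.round(s[k],3) for k in s}, arm.tip_reach)
E
```

```text
scene [0.05106642 0.5695818  0.84380505] [ 0.49268149 -0.54071218 -0.68190178]
side [ 0.6371332  -0.94744362  0.72060394] [-0.04122742  0.83042676 -0.55587538]
{'t': np.float64(0.1), 'joint_pos': array([-1.428,  0.088,  1.372, -0.   ,  1.684, -0.103]), 'qvel': array([ 0.   , -0.002, -0.003,  0.001,  0.002,  0.   ]), 'joint_efforts': array([ 3.0000e-03, -3.5301e+01, -3.1422e+01, -0.0000e+00,  8.0000e-03,
       -0.0000e+00]), 'eef_pos': array([ 0.134, -0.533,  0.238]), 'orientation': array([ 0.992,  0.123, -0.   , -0.001]), 'wrist_force': array([ 0.145,  0.67 , -0.341]), 'ft_torque': array([ 0.034, -0.011,  0.033]), 'finger_force': np.float64(0.0), 'grip_width': np.float64(0.995)} 0.008
```

View pics/scene0.png

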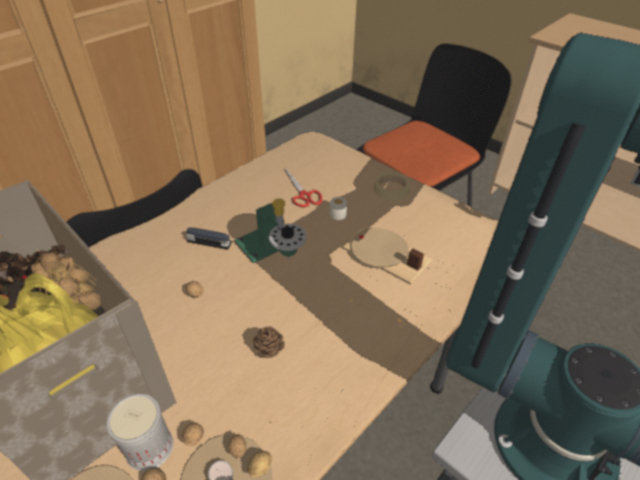

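View pics/side0.png

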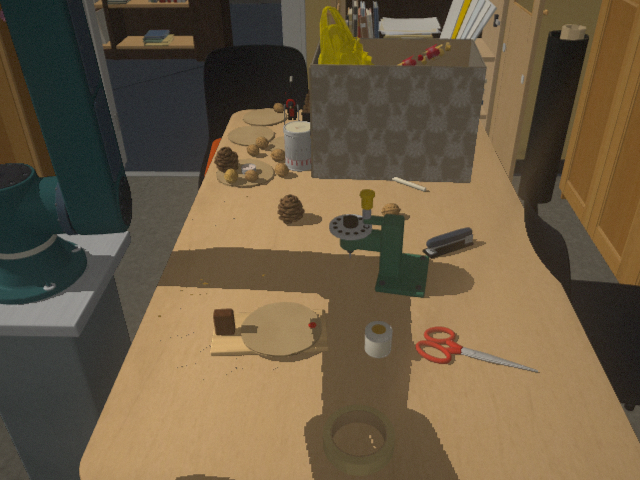

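The scene view shows the press disc at about (288,236), the yellow knob at (279,206), the sled grip at (415,258) and the red dot at (361,237). In the side view the disc is at (351,227), the knob at (367,200), the grip at (224,320), the dot at (312,325), the jar at (378,340), the cone at (290,208) and the walnut at (391,210).

```bash
cat >> h.py <<'E'
def tri(a,pa,b,pb):
    c1,r1=ray(a,*pa);c2,r2=ray(b,*pb); r1/=np.linalg.norm(r1); r2/=np.linalg.norm(r2)
    s=np.linalg.lstsq(np.c_[r1,-r2],c2-c1,rcond=None)[0]; p,q=c1+s[0]*r1,c2+s[1]*r2
    return (p+q)/2,np.linalg.norm(p-q)
def blob(d,box,lo,hi):
    x0,y0,x1,y1=box; h=cv2.cvtColor(d["color"],cv2.COLOR_BGR2HSV)[y0:y1,x0:x1]
    m=cv2.inRange(h,np.array(lo),np.array(hi)); n,l,st,ce=cv2.connectedComponentsWithStats(m)
    i=1+np.argmax(st[1:,4]); return ce[i]+[x0,y0],st[i]+[x0,y0,0,0,0]
E
python3 - <<'E'
from h import *
import pickle
D=pickle.load(open("d0.pkl","rb"));S,W=D["scene"],D["side"]
def both(n,bs,bw,lo,hi):
    a,sa=blob(S,bs,lo,hi);b,sb=blob(W,bw,lo,hi);p,e=tri(S,a,W,b);print(n,a.round(1),sa,b.round(1),sb,p.round(4),round(e,4));return a,b,p
both("knob",(268,193,292,218),(355,185,380,218),(20,120,60),(35,255,255))
a,b,p=both("dot",(350,228,372,246),(304,316,320,334),(0,150,60),(6,255,255))
print(onz(S,*a,.018),onz(W,*b,.018))
both("grip",(402,242,430,275),(208,303,240,340),(0,60,0),(15,255,75))
both("black",(278,222,300,242),(338,212,362,232),(0,0,0),(180,255,45))
cv2.imwrite("pics/z1.png",np.hstack([cv2.resize(S["color"][180:290,230:440],None,fx=1.9,fy=3,interpolation=cv2.INTER_CUBIC),cv2.resize(W["color"][180:370,200:440],(400,330),interpolation=cv2.INTER_CUBIC)]))
print("jar",onz(W,378,330,.046),"cone",onz(W,290,222,0),"walnut",onz(W,391,215,0))
E
```

```text
knob [278.1 206.1] [272 199  12  16 150] [366.8 198.5] [359 189  16  21 253] [0.6791 0.0186 0.1695] 0.001
dot [361.  236.5] [360 236   3   2   6] [311.9 324.8] [309 322   7   6  24] [ 0.5816 -0.1664  0.0177] 0.0003
[ 0.58156437 -0.16617704  0.018     ] [ 0.58149039 -0.16687161  0.018     ]
grip [413.1 260.7] [407 253  13  16 129] [224.5 324.5] [215 311  20  24 280] [ 0.4307 -0.1787  0.0266] 0.0033
black [287.  231.9] [282 226  12  12 111] [350.7 221.3] [344 216  14  12 108] [0.6492 0.0234 0.1152] 0.0001
jar [ 0.69487031 -0.2082851   0.046     ] cone [0.51127623 0.20265901 0.        ] walnut [0.74612911 0.23756362 0.        ]
```

View pics/z1.png

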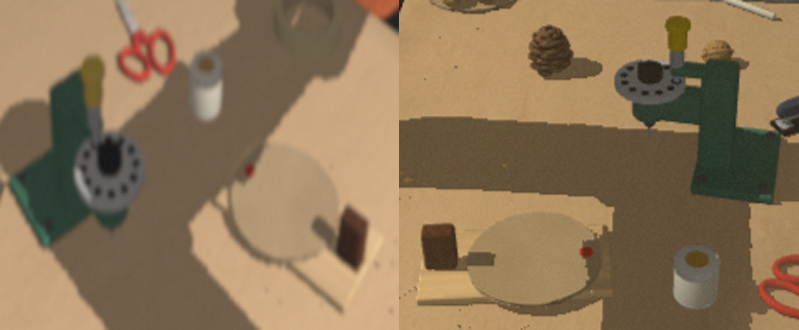

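The crops agree with the given sizes: the knob is 30 mm from the needle axis, and the dot and grip are 151 mm apart (153 nominal). I'll approach above the sled grip first.

```bash
cat >> h.py <<'E'
def go(p,yaw=None):
    s=state(); r=R.from_quat(s["orientation"]); print("slide",(r.inv().apply(np.array(p)-s["eef_pos"])).round(4),end=" ")
    if yaw is not None:
        y=np.radians(yaw); c,n=np.cos(y),np.sin(y); T=R.from_matrix(np.array([[c,n,0],[n,-c,0],[0,0,-1.]]))
        print("rot",np.degrees((r.inv()*T).as_rotvec()).round(2))
    print()
E
python3 -c "
from h import *
go([.429,-.179,.16],4.6)"
```

```text
slide [ 0.3725 -0.2714  0.0789] rot [-0.12 -0.    9.48]
```

```bash
python3 -m handwheel '[{"slide":[0.37,-0.27,0.079],"delta_rot":[-0.1,0,9.5],"grip":1},{"slide":[0.37,-0.27,0.079],"delta_rot":[-0.1,0,9.5],"grip":1},{"slide":[0.37,-0.27,0.079],"delta_rot":[-0.1,0,9.5],"grip":1},{"slide":[0.37,-0.27,0.079],"delta_rot":[-0.1,0,9.5],"grip":1},{"slide":[0.37,-0.27,0.079],"delta_rot":[-0.1,0,9.5],"grip":1},{"slide":[0.37,-0.27,0.079],"delta_rot":[-0.1,0,9.5],"grip":1},{"slide":[0.37,-0.27,0.079],"delta_rot":[-0.1,0,9.5],"grip":1},{"slide":[0.37,-0.27,0.079],"delta_rot":[-0.1,0,9.5],"grip":1},{"slide":[0.37,-0.27,0.079],"delta_rot":[-0.1,0,9.5],"grip":1},{"slide":[0.37,-0.27,0.079],"delta_rot":[-0.1,0,9.5],"grip":1}]' 60
python3 -c "
from h import *
go([.429,-.179,.16],4.6)"
```

```text
t: 0.93
eef_pos: [0.3972, -0.2161, 0.1679]
orientation: [0.999, 0.04, 0.0, 0.001]
wrist_force: [0.6, -0.8, 0.5]
grip_width: 1.004
finger_force: 0.0
slide [ 0.0346 -0.0344  0.0078] rot [ 0.1   0.   -0.02]
```

```bash
python3 -m handwheel '[{"slide":[0.034,-0.034,0.008],"delta_rot":[0,0,0],"grip":1},{"slide":[0.034,-0.034,0.008],"delta_rot":[0,0,0],"grip":1},{"slide":[0.034,-0.034,0.008],"delta_rot":[0,0,0],"grip":1},{"slide":[0.034,-0.034,0.008],"delta_rot":[0,0,0],"grip":1}]'
python3 - <<'E'
from h import *
import pickle
d=grab("wrist"); pickle.dump(d,open("w1.pkl","wb")); cv2.imwrite("pics/w1.png",d["color"])
print(state()["eef_pos"])
print("exp grip top",proj(d,[.429,-.179,.056]),"dot",proj(d,[.5815,-.1665,.018]))
E
```

```text
t: 1.27
eef_pos: [0.4274, -0.1815, 0.1601]
orientation: [0.999, 0.041, -0.001, 0.001]
wrist_force: [-0.7, -0.6, -1.2]
grip_width: 0.997
finger_force: 0.0
[ 0.42722768 -0.18226378  0.16039671]
exp grip top [319.93472708 238.15861242] dot [319.86392196   7.53905845]
```

View pics/w1.png

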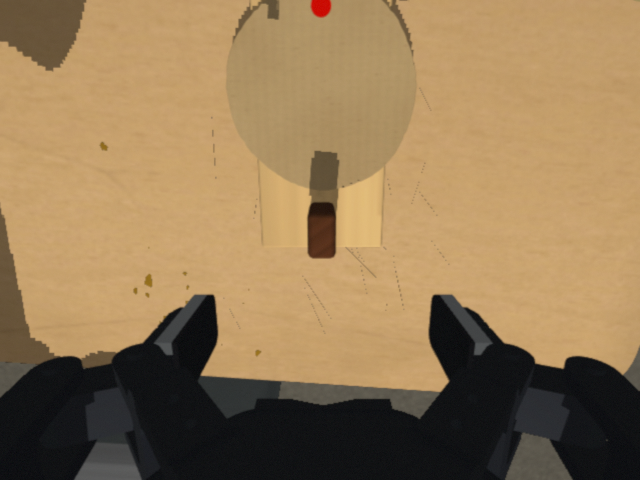

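The wrist view shows the grip top centred at (321,237) and the dot at (321,5). Both are within about 1 px of the prediction and the sled is parallel to the tool, so I'll go down.

```bash
python3 -c "
from h import *
go([.429,-.179,.028],4.6)
d=__import__('pickle').load(open('w1.pkl','rb'));print(onz(d,321,237,.056),onz(d,321,5,.018))"
```

```text
slide [ 0.0021 -0.0034  0.1324] rot [ 0.14  0.04 -0.05]

[ 0.42989509 -0.17967204  0.056     ] [ 0.58308201 -0.16715099  0.018     ]
```

```bash
python3 -m handwheel '[{"slide":[0.002,-0.003,0.035],"delta_rot":[0,0,0],"grip":1},{"slide":[0.002,-0.003,0.07],"delta_rot":[0,0,0],"grip":1},{"slide":[0.002,-0.003,0.1],"delta_rot":[0,0,0],"grip":1},{"slide":[0.002,-0.003,0.12],"delta_rot":[0,0,0],"grip":1},{"slide":[0.002,-0.003,0.131],"delta_rot":[0,0,0],"grip":1},{"slide":[0.002,-0.003,0.131],"delta_rot":[0,0,0],"grip":1},{"slide":[0.002,-0.003,0.131],"delta_rot":[0,0,0],"grip":0},{"slide":[0.002,-0.003,0.131],"delta_rot":[0,0,0],"grip":-0.5},{"slide":[0.002,-0.003,0.131],"delta_rot":[0,0,0],"grip":-1},{"slide":[0.002,-0.003,0.131],"delta_rot":[0,0,0],"grip":-1}]' 40
python3 -m handwheel '[{"slide":[0,0,0],"delta_rot":[0,0,0],"grip":-1},{"slide":[0,0,0],"delta_rot":[0,0,0],"grip":-1},{"slide":[0,0,0],"delta_rot":[0,0,0],"grip":-1},{"slide":[0,0,0],"delta_rot":[0,0,0],"grip":-1}]'
python3 - <<'E'
from h import *
import pickle
D=pickle.load(open("d0.pkl","rb"));S,W=D["scene"],D["side"]
# index disc: light grey ellipse, at z=.106; needle tip pixel in side view
for n,d,b in(("S",S,(266,218,308,256)),("W",W,(325,210,377,246))):
    a,st=blob(d,b,(0,0,90),(180,45,190)); print(n,a,st,onz(d,st[0]+(st[2]-1)/2,st[1]+(st[3]-1)/2,.106))
print("needle side",onz(W,349.4,253.1,.026), proj(W,[.649,.0234,.026]))
s=state();print(s["eef_pos"],s["wrist_force"])
go([.429+.068,-.179+.190,.028],4.6)
E
```

```text
t: 2.15
eef_pos: [0.4307, -0.1794, 0.0312]
orientation: [0.999, 0.04, 0.002, 0.002]
wrist_force: [-0.8, -0.2, -0.2]
grip_width: 0.456
finger_force: 0.0
t: 2.48
eef_pos: [0.4304, -0.1791, 0.0306]
orientation: [0.999, 0.04, 0.001, 0.002]
wrist_force: [0.1, -0.6, 6.0]
grip_width: 0.22
finger_force: 40.3
S [287.55297158 239.68992248] [269 224  37  26 387] [0.64581016 0.0273425  0.106     ]
W [349.32291667 236.27083333] [333 230  34  10  96] [ 0.64696871 -0.00943754  0.106     ]
needle side [0.64788969 0.04301388 0.026     ] [349.9693222 258.6748543]
[ 0.43040678 -0.17908588  0.03061862] [ 0.11512584 -0.63251965  5.95017232]
slide [ 0.0816 -0.1842  0.0022] rot [ 0.19 -0.11 -0.01]
```

The fingers hold the grip at 40 N. The needle axis is near (0.649, 0.023), so I'll slide the sled most of the way and check.

```bash
python3 -m handwheel '[{"slide":[0.004,-0.009,0],"delta_rot":[0,0,0],"grip":-1},{"slide":[0.012,-0.027,0],"delta_rot":[0,0,0],"grip":-1},{"slide":[0.02,-0.046,0],"delta_rot":[0,0,0],"grip":-1},{"slide":[0.028,-0.064,0],"delta_rot":[0,0,0],"grip":-1},{"slide":[0.037,-0.083,0],"delta_rot":[0,0,0],"grip":-1},{"slide":[0.045,-0.101,0],"delta_rot":[0,0,0],"grip":-1},{"slide":[0.053,-0.12,0],"delta_rot":[0,0,0],"grip":-1},{"slide":[0.061,-0.138,0],"delta_rot":[0,0,0],"grip":-1},{"slide":[0.066,-0.15,0],"delta_rot":[0,0,0],"grip":-1},{"slide":[0.066,-0.15,0],"delta_rot":[0,0,0],"grip":-1}]'
python3 - <<'E'
from h import *
import pickle
D={n:grab(n) for n in("scene","side","wrist")}; pickle.dump(D,open("d2.pkl","wb"))
W=D["side"]["color"][200:310,210:420];w=D["wrist"]["color"]
cv2.imwrite("pics/z2.png",np.hstack([cv2.resize(W,(400,300),interpolation=cv2.INTER_CUBIC),cv2.resize(w,(400,300))]))
s=state();print(s["eef_pos"],s["wrist_force"])
print(proj(D["wrist"],[.649,.0234,.026]),proj(D["wrist"],[.649,.0234,.042]))
E
```

```text
t: 3.32
eef_pos: [0.4853, -0.0214, 0.0306]
orientation: [0.999, 0.041, 0.002, 0.0]
wrist_force: [1.6, 4.8, 6.6]
grip_width: 0.227
finger_force: 40.7
[ 0.48520998 -0.02205823  0.03066076] [2.19251237 2.76283053 4.79965294]
[ 221.11347533 -194.4296624 ] [ 204.33025746 -249.48787062]
```

View pics/z2.png

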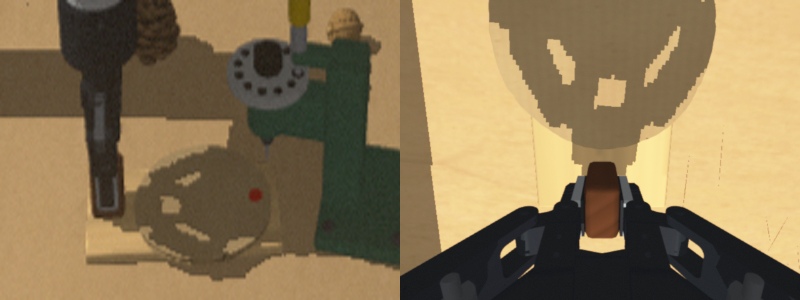

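In the side crop the needle tip shows at full-image (349.7, 258.7), exactly where the estimate (0.649, 0.0234) projects. The dot is at about (344, 271). I'll compute the remaining slide.

```bash
python3 - <<'E'
from h import *
import pickle
D=pickle.load(open("d2.pkl","rb"));W=D["side"]
b,st=blob(W,(334,262,354,282),(0,150,60),(6,255,255)); p=onz(W,*b,.018); print(b,st,p)
try:
    a,sa=blob(D["scene"],(280,225,345,275),(0,150,60),(6,255,255)); print(a,sa,onz(D["scene"],*a,.018))
except Exception as e: print(e)
s=state();e=s["eef_pos"];print(e-[.4304,-.1791,.0306]+[.582,-.1668,0])
q=np.array([.649,.0234,0])-p;go([e[0]+q[0],e[1]+q[1],e[2]],4.6)
E
```

```text
[343.47619048 271.14285714] [341 269   6   5  21] [ 0.63612583 -0.00820038  0.018     ]
[301.8 258. ] [300 257   4   3  10] [ 0.63616513 -0.00850673  0.018     ]
[ 6.36809982e-01 -9.75822711e-03  6.07649986e-05]
slide [ 0.0154 -0.0304  0.0001] rot [-0.01 -0.26  0.06]
```

```bash
python3 -m handwheel '[{"slide":[0.004,-0.008,0],"delta_rot":[0,0,0],"grip":-1},{"slide":[0.009,-0.018,0],"delta_rot":[0,0,0],"grip":-1},{"slide":[0.013,-0.026,0],"delta_rot":[0,0,0],"grip":-1},{"slide":[0.0155,-0.0305,0],"delta_rot":[0,0,0],"grip":-1},{"slide":[0.0155,-0.0305,0],"delta_rot":[0,0,0],"grip":-1},{"slide":[0.0155,-0.0305,0],"delta_rot":[0,0,0],"grip":-1},{"slide":[0.0155,-0.0305,0],"delta_rot":[0,0,0],"grip":-1}]'
python3 - <<'E'
from h import *
import pickle
D={n:grab(n) for n in("scene","side")}; pickle.dump(D,open("d3.pkl","wb"))
W=D["side"]["color"][200:310,290:400];w=D["scene"]["color"][210:290,260:360]
cv2.imwrite("pics/z3.png",np.hstack([cv2.resize(W,(400,400),interpolation=cv2.INTER_CUBIC),cv2.resize(w,(400,400),interpolation=cv2.INTER_CUBIC)]))
for n,b in(("side",(336,254,364,276)),("scene",(275,235,315,265))):
  try:
    a,st=blob(D[n],b,(0,150,60),(6,255,255)); print(n,a,st,onz(D[n],*a,.018)-[.649,.0234,0])
  except Exception as e: print(n,e)
  print(proj(D[n],[.649,.0234,.018]))
s=state();print(s["eef_pos"],s["wrist_force"])
E
```

```text
t: 4.05
eef_pos: [0.4978, 0.0081, 0.0306]
orientation: [0.999, 0.04, 0.002, 0.001]
wrist_force: [0.0, -0.3, 6.0]
grip_width: 0.225
finger_force: 40.7
side [349.89473684 262.57894737] [348 261   5   4  19] [-5.36074966e-05 -2.41131038e-03  1.80000000e-02]
[349.91785651 261.88105549]
scene [289.5 261.8] [288 261   4   3  10] [-0.00054116 -0.00255388  0.018     ]
[288.575235   262.24286717]
[0.49780491 0.00810911 0.03060065] [-0.28122985  0.71618501  5.94893394]
```

View pics/z3.png

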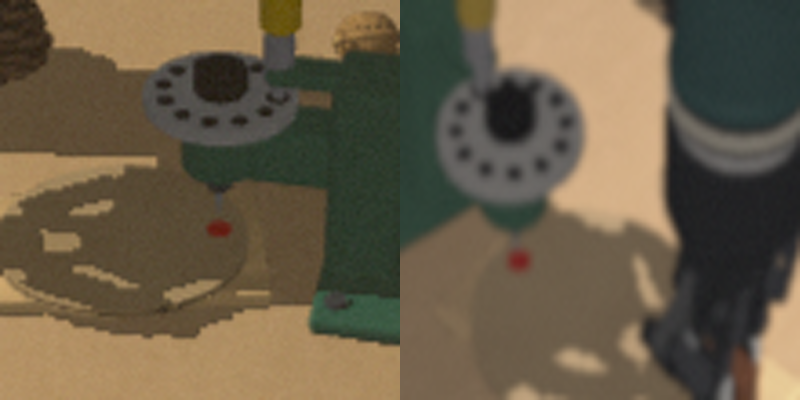

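The side crop puts the dot right below the needle tip at (219,229), and in scene it is just under the needle too. It is about 2 mm short in y, so I'll nudge it and release.

```bash
python3 -m handwheel '[{"slide":[0,-0.002,0],"delta_rot":[0,0,0],"grip":-1},{"slide":[0,-0.002,0],"delta_rot":[0,0,0],"grip":-1},{"slide":[0,-0.002,0],"delta_rot":[0,0,0],"grip":-1},{"slide":[0,-0.002,0],"delta_rot":[0,0,0],"grip":0},{"slide":[0,-0.002,0],"delta_rot":[0,0,0],"grip":0.3},{"slide":[0,-0.002,0],"delta_rot":[0,0,0],"grip":0.6},{"slide":[0,-0.002,0],"delta_rot":[0,0,0],"grip":0.6},{"slide":[0,-0.002,-0.02],"delta_rot":[0,0,0],"grip":0.6},{"slide":[0,-0.002,-0.05],"delta_rot":[0,0,0],"grip":0.6},{"slide":[0,-0.002,-0.09],"delta_rot":[0,0,0],"grip":0.6}]'
python3 -m handwheel '[{"slide":[0,0,-0.04],"delta_rot":[0,0,0],"grip":0.6},{"slide":[0,0,-0.08],"delta_rot":[0,0,0],"grip":0.6},{"slide":[0,0,-0.12],"delta_rot":[0,0,0],"grip":0.6},{"slide":[0,0,-0.12],"delta_rot":[0,0,0],"grip":0.6}]'
python3 - <<'E'
from h import *
D={n:grab(n) for n in("scene","side")}
for n,b in(("side",(336,254,364,276)),("scene",(275,235,315,272))):
    a,st=blob(D[n],b,(0,150,60),(6,255,255)); print(n,a,st,onz(D[n],*a,.018)-[.649,.0234,0])
s=state();print(s["eef_pos"],s["wrist_force"])
go([.6795,.0186,.24],-9)
go([.6795,.0186,.24],4.6)
E
```

```text
t: 4.98
eef_pos: [0.4933, 0.0104, 0.1162]
orientation: [0.999, 0.04, -0.004, 0.0]
wrist_force: [-0.1, 0.0, 0.9]
grip_width: 0.797
finger_force: 0.0
t: 5.32
eef_pos: [0.4998, 0.0101, 0.2491]
orientation: [0.999, 0.04, 0.009, 0.002]
wrist_force: [-0.3, -0.8, 0.9]
grip_width: 0.799
finger_force: 0.0
side [349.36842105 262.31578947] [347 261   6   4  19] [-0.0011179  -0.00152468  0.018     ]
scene [289.2 262. ] [288 261   4   3  10] [-0.00049983 -0.00159318  0.018     ]
[0.49718608 0.0102818  0.24143971] [ 0.20120863 -0.26180311 -0.92771494]
slide [0.1824 0.0063 0.0024] rot [ 0.11 -0.31 13.6 ]

slide [0.1824 0.0063 0.0024] rot [ 0.15 -0.29 -0.  ]
```

The dot offset after release is about 1.5 mm. Next I'll move above the knob.

```bash
python3 -m handwheel '[{"slide":[0.04,0.001,0],"delta_rot":[0.1,-0.3,0],"grip":0.6},{"slide":[0.08,0.003,0],"delta_rot":[0.1,-0.3,0],"grip":0.6},{"slide":[0.12,0.004,0],"delta_rot":[0.1,-0.3,0],"grip":0.6},{"slide":[0.15,0.006,0],"delta_rot":[0.1,-0.3,0],"grip":0.6},{"slide":[0.175,0.006,0],"delta_rot":[0.1,-0.3,0],"grip":0.6},{"slide":[0.182,0.006,0.002],"delta_rot":[0.1,-0.3,0],"grip":0.6},{"slide":[0.182,0.006,0.002],"delta_rot":[0.1,-0.3,0],"grip":0.6},{"slide":[0.182,0.006,0.002],"delta_rot":[0.1,-0.3,0],"grip":0.6}]' 50
python3 - <<'E'
from h import *
d=grab("wrist"); cv2.imwrite("pics/w4.png",d["color"])
print(proj(d,[.6795,.0186,.182]))
go([.6795,.0186,.152],4.6)
E
```

```text
t: 6.08
eef_pos: [0.6769, 0.0189, 0.2346]
orientation: [0.999, 0.04, -0.005, -0.0]
wrist_force: [-0.1, -0.9, 0.0]
grip_width: 0.802
finger_force: 0.0
[324.69739746 260.87569149]
slide [0.0034 0.0005 0.0839] rot [-0.02  0.48 -0.01]
```

View pics/w4.png

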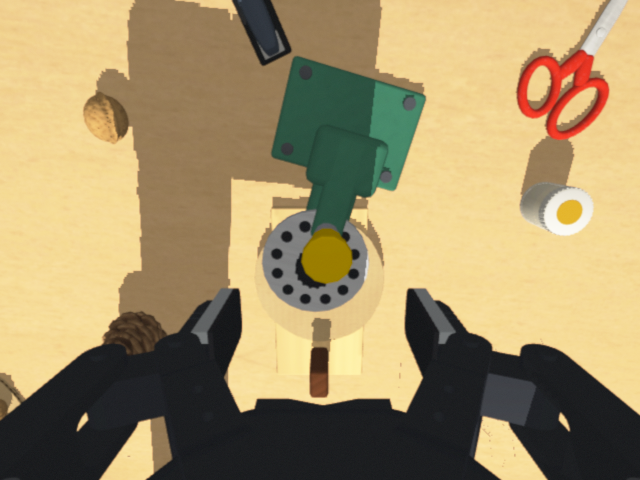

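The wrist view has the yellow cap at (327,259), against a prediction of (325,261), so it agrees to about 1 mm. The neighbouring objects are undisturbed and I can descend and grip.

```bash
python3 -m handwheel '[{"slide":[0.002,0.001,0.025],"delta_rot":[0,0.2,0],"grip":0.6},{"slide":[0.003,0.001,0.05],"delta_rot":[0,0.2,0],"grip":0.6},{"slide":[0.003,0.001,0.07],"delta_rot":[0,0.2,0],"grip":0.6},{"slide":[0.003,0.001,0.083],"delta_rot":[0,0.2,0],"grip":0.6},{"slide":[0.003,0.001,0.083],"delta_rot":[0,0.2,0],"grip":0.6},{"slide":[0.003,0.001,0.083],"delta_rot":[0,0.2,0],"grip":0.6}]'
python3 -c "
from h import *
s=state();print(s['eef_pos'],s['wrist_force'])
go([.6795,.0186,.152],4.6)"
```

```text
t: 6.63
eef_pos: [0.6798, 0.018, 0.1543]
orientation: [0.999, 0.04, -0.001, 0.0]
wrist_force: [0.2, -1.2, 0.7]
grip_width: 0.794
finger_force: 0.0
[0.67978646 0.0180032  0.15425769] [ 0.18523619 -1.15858362  0.69267837]
slide [-0.0002 -0.0006  0.0023] rot [ 0.    0.15 -0.02]
```

```bash
python3 -m handwheel '[{"slide":[0,0,0.002],"delta_rot":[0,0,0],"grip":0.2},{"slide":[0,0,0.002],"delta_rot":[0,0,0],"grip":-0.2},{"slide":[0,0,0.002],"delta_rot":[0,0,0],"grip":-0.6},{"slide":[0,0,0.002],"delta_rot":[0,0,0],"grip":-1},{"slide":[0,0,0.002],"delta_rot":[0,0,0],"grip":-1},{"slide":[0,0,0.002],"delta_rot":[0,0,0],"grip":-1},{"slide":[0,0,0.002],"delta_rot":[0,0,0],"grip":-1},{"slide":[0,0,0.002],"delta_rot":[0,0,0],"grip":-1}]' 60
```

```text
t: 7.3
eef_pos: [0.6815, 0.0172, 0.1543]
orientation: [0.999, 0.04, 0.001, 0.001]
wrist_force: [-1.3, -3.0, 5.4]
grip_width: 0.317
finger_force: 58.6
```

The opening reads 27 mm, not 22, so the pads may be on the wider cap. I'll look.

```bash
python3 - <<'E'
from h import *
d=grab("side"); w=grab("wrist")["color"]
cv2.imwrite("pics/z5.png",np.hstack([cv2.resize(d["color"][150:270,300:430],(400,370),interpolation=cv2.INTER_CUBIC),cv2.resize(w[180:420,190:450],(400,370),interpolation=cv2.INTER_CUBIC)]))
s=state();print(s["grip_width"],s["wrist_force"],s["eef_pos"])
E
```

```text
0.3138170033576498 [-0.98823944 -2.22880034  6.33600659] [0.68151474 0.01721939 0.15428003]
```

View pics/z5.png

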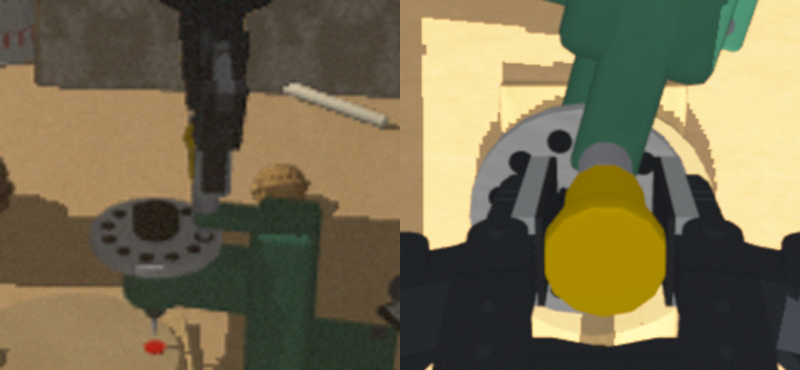

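The right-hand view confirms it: the fingers clamp the wide cap, and the knob body is visible below, about 2 mm toward -x. I'll open, drop 8 mm, shift back 2 mm and regrip.

```bash
python3 -m handwheel '[{"slide":[0,0,0],"delta_rot":[0,0,0],"grip":-0.1},{"slide":[0,0,0],"delta_rot":[0,0,0],"grip":0.2},{"slide":[-0.002,-0.001,0.004],"delta_rot":[0,0,0],"grip":0.2},{"slide":[-0.002,-0.001,0.006],"delta_rot":[0,0,0],"grip":0.2},{"slide":[-0.002,-0.001,0.006],"delta_rot":[0,0,0],"grip":0.2},{"slide":[-0.002,-0.001,0.006],"delta_rot":[0,0,0],"grip":0.2}]'
python3 -m handwheel '[{"slide":[0,0,0],"delta_rot":[0,0,0],"grip":-0.3},{"slide":[0,0,0],"delta_rot":[0,0,0],"grip":-0.6},{"slide":[0,0,0],"delta_rot":[0,0,0],"grip":-1},{"slide":[0,0,0],"delta_rot":[0,0,0],"grip":-1},{"slide":[0,0,0],"delta_rot":[0,0,0],"grip":-1},{"slide":[0,0,0],"delta_rot":[0,0,0],"grip":-1}]' 60
```

```text
t: 7.9
eef_pos: [0.6782, 0.0191, 0.1452]
orientation: [0.999, 0.04, -0.002, -0.0]
wrist_force: [0.3, 0.6, -0.5]
grip_width: 0.601
finger_force: 0.0
t: 8.4
eef_pos: [0.6789, 0.0171, 0.1466]
orientation: [0.999, 0.039, -0.0, 0.001]
wrist_force: [-0.2, -6.1, 0.4]
grip_width: 0.292
finger_force: 58.6
```

```bash
python3 -m handwheel '[{"slide":[0,0.0015,0],"delta_rot":[0,0,0],"grip":-1},{"slide":[0,0.0015,0],"delta_rot":[0,0,0],"grip":-1},{"slide":[0,0.0015,-0.002],"delta_rot":[0,0,0],"grip":-1},{"slide":[0,0.0015,-0.004],"delta_rot":[0,0,0],"grip":-1},{"slide":[0,0.0015,-0.006],"delta_rot":[0,0,0],"grip":-1},{"slide":[0,0.0015,-0.008],"delta_rot":[0,0,0],"grip":-1},{"slide":[0,0.0015,-0.008],"delta_rot":[0,0,0],"grip":-1}]'
```

```text
t: 8.98
eef_pos: [0.6787, 0.0171, 0.1526]
orientation: [0.999, 0.04, -0.002, 0.0]
wrist_force: [4.4, -4.0, -7.4]
grip_width: 0.293
finger_force: 59.9
```

The 7.4 N downward force matches the spring at about 6 mm of travel, so there is no slip and I'll pull the rest.

```bash
python3 -m handwheel '[{"slide":[0,0,-0.002],"delta_rot":[0,0,0],"grip":-1},{"slide":[0,0,-0.004],"delta_rot":[0,0,0],"grip":-1},{"slide":[0,0,-0.006],"delta_rot":[0,0,0],"grip":-1},{"slide":[0,0,-0.008],"delta_rot":[0,0,0],"grip":-1},{"slide":[0,0,-0.009],"delta_rot":[0,0,0],"grip":-1},{"slide":[0,0,-0.009],"delta_rot":[0,0,0],"grip":-1},{"slide":[0,0,-0.009],"delta_rot":[0,0,0],"grip":-1}]'
python3 -c "
from h import *
s=state();print(s['eef_pos'],s['wrist_force'])"
```

```text
t: 9.57
eef_pos: [0.6786, 0.0171, 0.1604]
orientation: [0.999, 0.04, -0.002, 0.0]
wrist_force: [5.9, -4.0, -10.5]
grip_width: 0.294
finger_force: 60.2
[0.67862255 0.01709347 0.16036172] [  5.90771029  -3.9870698  -10.4681477 ]
```

```bash
python3 -m handwheel '[{"slide":[0,0,-0.001],"delta_rot":[0,0,0],"grip":-1},{"slide":[0,0,-0.002],"delta_rot":[0,0,0],"grip":-1},{"slide":[0,0,-0.0025],"delta_rot":[0,0,0],"grip":-1},{"slide":[0,0,-0.0025],"delta_rot":[0,0,0],"grip":-1},{"slide":[0,0,-0.0025],"delta_rot":[0,0,0],"grip":-1},{"slide":[0,0,-0.0025],"delta_rot":[0,0,0],"grip":-1},{"slide":[0,0,-0.0025],"delta_rot":[0,0,0],"grip":-1},{"slide":[0,0,-0.0025],"delta_rot":[0,0,0],"grip":-1},{"slide":[0,0,-0.0025],"delta_rot":[0,0,0],"grip":-1}]'
python3 - <<'E'
from h import *
d=grab("side");a,st=blob(d,(336,254,364,276),(0,150,60),(6,255,255)); print(a,st,onz(d,*a,.018)-[.649,.0234,0])
cv2.imwrite("pics/z6.png",cv2.resize(d["color"][140:360,210:450],(720,600)))
s=state();print(s['eef_pos'],s['wrist_force'],s["grip_width"])
E
```

```text
t: 10.32
eef_pos: [0.6786, 0.0171, 0.1624]
orientation: [0.999, 0.04, -0.002, 0.0]
wrist_force: [5.1, -4.3, -10.8]
grip_width: 0.294
finger_force: 60.5
[349.82608696 262.34782609] [347 261   7   4  23] [-0.00019053 -0.00161675  0.018     ]
[0.67859414 0.01708802 0.16242712] [  4.20310501  -3.62314332 -11.17362868] 0.2891571885323856
```

View pics/z6.png

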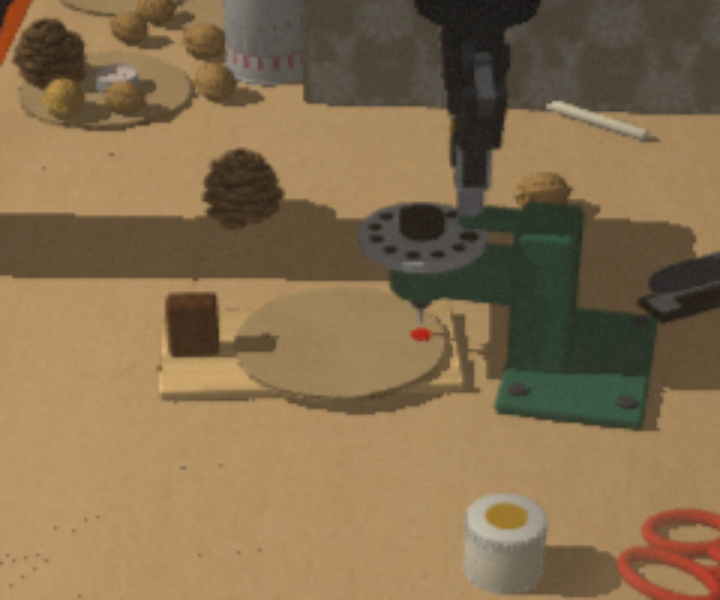

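The dot sits under the needle at (421,335) with the sled flat and untouched. The pin is up about 15.5 mm: the tool rose 15.8 mm and the spring force is about 11 N.

```bash
python3 -c "
from h import *
print(arm.sign_off())"
```

```text
the job is handed in; nothing more can be done
None
```

The job is handed in: the red dot measures about 1.6 mm from the needle axis, the sled is let go and flat, and the gripper holds the index pin up at roughly 15.5 of its 16 mm (no verdict came back).

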